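# Daily check of the test-strip reader

### The job

Run the daily check of the white strip reader: draw the check gauge out of its orange-roofed dock, from which only the end of its blade sticks out, and slide its blade into the reader's slot until the reader's front face lies within the red band across the blade. Let go of the gauge and leave it there, lying flat, then press the green start button on top of the reader fully and let it come up again. Do not knock over or shift the tube rack, the bottle or the tip box.

Things in the scene. Friction and masses are not known exactly. Their poses are not given: they have to be found in the camera images.
- gauge_handle (a point): Centre, half-way up, of the blue handle of the loose check gauge (165 mm long, about 150 g). Axes: x from handle to blade tip, z up. Handle: block 70 long (x -35 to 35), 26 wide (y), 30 high, black ribs, flat underside on the bench. At the start it is hidden in the dock, the last 55 to 67 mm of the blade sticking out. Blade: from x = 35 to its tip at x = 130.
- gauge_tip (a point): Tip of the gauge's blade, mid-width and mid-thickness, 130 mm from the handle's centre; axes as gauge_handle. The blade is grey aluminium, 30 wide (y), 6 thick (z -3 to 3; its underside is 12 above the bench when the gauge lies flat), with a half-round nose. A red band crosses it 44 to 56 mm from the tip, so at x = -56 to -44 here.
- dock_mouth (a point): Middle of the mouth of the fixed dock, 15 mm above the bench. The dock is a sleeve with grey sides and orange roof, outside 125 long, 50 wide, 44 high; inside 36 wide, 37 high, no floor: the gauge lies on the bench in it. x points into the dock, z up; the gauge's tip points out along -x, and it is drawn out along -x.
- slot_mouth (a point): Middle of the slot's mouth, in the reader's front face, 15 mm above the bench (as the middle of the blade of a gauge lying there). x points level into the slot, z up. Slot: framed black, 35 wide (y), 11 high, 80 deep, no stop before its end. Reader: fixed white box, 140 deep, 170 wide, 62 high; a black stripe on top lies over the slot.
- start_top (a point): Centre of the top of the green start button (32 mm across) on the reader's top, 55 mm behind the front face and 52 mm to +y of the slot's centre line (slot_mouth's axes). It is pressed straight down.
- start (a joint): Travel of the start button in m: 0 up, 0.006 fully down; a spring returns it; fully down takes 5 N.
- rack: Bystander: blue tube rack with white caps, 85 x 125 x 58 mm high, loose; origin at the centre of its underside.
- bottle: Bystander: clear bottle with white cap, 62 mm across, 125 high, loose; origin at the centre of its underside.
- tipbox: Bystander: grey and orange tip box, 85 x 115 x 60 mm high, loose; origin at the centre of its underside.
Not all that is in view belongs to the job. There is more than one size of the part that bears slot_mouth; the job needs the largest.

How it is judged:
By the outcome, as a careful person would: the job done as asked, in the order asked, and still so for the second after the job is handed in, with the robot touching nothing.
It also fails if it takes over 54 s, if anything falls off the work surface, if the arm or the gripper's body presses on something with over 40 N, if the wrist force passes 120 N, or if a joint passes its speed limit or range.

### The arm

A 6-joint arm with a two-finger parallel gripper is mounted at the origin on the work surface. World frame = base frame: x ahead of the robot, y to its left, z up, the work surface at z = 0. Lengths are in mm, angles in degrees, forces in N, time in s.
With the tool pointing down it reaches from about 300 to 850 mm from the base axis. Payload 4.2 kg.
Tool frame: the origin (TCP) lies on the centre line of the jaws, within the pads' length; the fingertips stand 8 mm ahead of it and the grasp point (between the pads) lies 11 mm behind it; z points along the fingers, y is the line along which they close (so a half turn about z gives the same grasp; the last joint's range is limited). The gripper opens to 91 mm and grips with 3 to 60 N. Pads are 32 mm wide; open, the fingers measure 118 mm over their backs; the gripper's body (76 mm by 178 mm) begins 60 mm behind the grasp point.
Start: joints at [75.287, 18.312, 89.639, -0, 72.044, -1.146], TCP at [134.893, 558.972, 190.976] pointing down, gripper open.
Joint ranges: [-177.97, 177.97], [-48.28, 115.42], [12.27, 149.76], [-77.06, 257.06], [2.81, 150.46], [-146.56, 146.56]. Speed limits (degrees/s): [147.25, 147.25, 180, 180, 180, 180].

### API

Orientations are given as [roll, pitch, yaw] about the fixed x, y, z axes, in that order (R = Rz(yaw) Ry(pitch) Rx(roll)).
In Python, from workcell import telemetry, eyes, ticket gives the robot as it stands. The module is installed in compiled form; this text tells all that it offers.
- The arm moves only by the shell command python3 -m crank 'ROWS' [OPENING] [FORCE]. ROWS is JSON, a list of rows, each an object of numbers: "dx", "dy", "dz": the shift along the world's x, y, z normalised to -1 to 1, where 1 is 80 cm; "yaw": the turn about the world's z normalised to -1 to 1, where 1 is 5 degrees. A call has 1 to 10 rows; each row shifts and turns the commanded pose from where the row before left it; what a row does not reach is not made up. A row lasts 1/8 s, in which the tool goes at most 62.5 mm and 10.7 degrees, less where a joint would pass 70% of its speed; a pose out of reach is approached as far as the arm can. A call with a number of a shift or a turn outside -1 to 1 is refused whole. A call with a gripper value outside its range is refused whole. OPENING is the opening, from 0 (shut) to 1 (fully open), set as the call begins (- or left out, the last holds). The fingers move at their own pace and stop on an object; FORCE is the grip in N (left out, the last holds). Time passes only in rows, so rows that do not move let the fingers close. It gives the time, the measured TCP pose, the force, the opening and the grip force at its end, in the units of the state.
- telemetry.state(): the state, without advancing time (a new reading comes with each control period).
- eyes.grab_frame(name): name is "scene" or "top"; returns the picture (420x560x3 uint8, red, green, blue); there is no depth.
- eyes.calibration(name): a dict with "camera_matrix" (3x3 intrinsics, pixels), "world_from_camera" (4x4, takes a point from camera to world coordinates). Camera axes: x right, y down, z forward; pixel columns grow to the right and rows downward; lengths in mm; the calibration is good to about 2 mm. A picture is of the moment at which its call begins. calibration takes no time and is no camera call.
- ticket.job_done(): hands the job in; it is judged then, once.
The state is a dict: "time_s": time; "qpos": joint angles; "qvel": joint speeds; "effort": joint torques, N m; "ee_pos": TCP position; "ee_rot": TCP orientation; "force": force on the tool from outside, world axes, zero at the start; "torque": the same for the moment, N m; "gripper_width": finger opening in mm; "gripper_force": force on a finger pad.
Only numpy, scipy, OpenCV 4.12 (cv2) and the standard library are available. Lean on these libraries where they do the work, as an engineer would, in place of code of your own. Each camera call takes 0.05 s, during which the arm holds its last target. There are 200 camera calls.

## Working session

There is one attempt and no reset: what is moved stays moved. The work goes in short steps, Python scripts to look and compute and a shell command to move; the robot and the scene stay as the last step left them, time stands still between calls to the robot, and variables do not carry over. Pictures are saved under pics/ and viewed, at most 12 in all, crops included, and the job is handed in when it is done.

```bash
mkdir -p pics; python3 - <<'E'
from workcell import telemetry, eyes
import cv2,numpy as np
np.set_printoptions(precision=2,suppress=True)
for n in("scene","top"):
    im=eyes.grab_frame(n); cv2.imwrite(f"pics/{n}0.png",im[:,:,::-1]); c=eyes.calibration(n)
    print(np.array(c["camera_matrix"]),np.array(c["world_from_camera"]))
print(telemetry.state())
E
```

```text
[[542.03   0.   286.51]
 [  0.   542.03 206.04]
 [  0.     0.     1.  ]] [[  -0.03    0.75   -0.66 1283.35]
 [   1.      0.03   -0.01   37.87]
 [   0.02   -0.66   -0.75  950.5 ]
 [   0.      0.      0.      1.  ]]
[[468.16   0.   274.14]
 [  0.   468.16 203.39]
 [  0.     0.     1.  ]] [[   0.09   -0.97    0.23  266.61]
 [  -1.     -0.09    0.02   24.26]
 [   0.     -0.23   -0.97 1222.84]
 [   0.      0.      0.      1.  ]]
{'time_s': 0.1, 'qpos': array([75.29, 18.35, 89.7 , -0.  , 72.04, -1.15]), 'qvel': array([ 0.06, -0.05, -0.2 ,  0.12, -0.1 , -0.02]), 'effort': array([ -0.  , -41.33, -23.25,   0.07,   0.04,  -0.  ]), 'ee_pos': array([134.76, 558.48, 190.2 ]), 'ee_rot': array([-179.91,   -0.  ,  166.43]), 'force': array([-0.82, -0.13,  0.57]), 'torque': array([ 0.03, -0.02,  0.01]), 'gripper_force': 0.0, 'gripper_width': 91.08718033077807}
```

View pics/scene0.png

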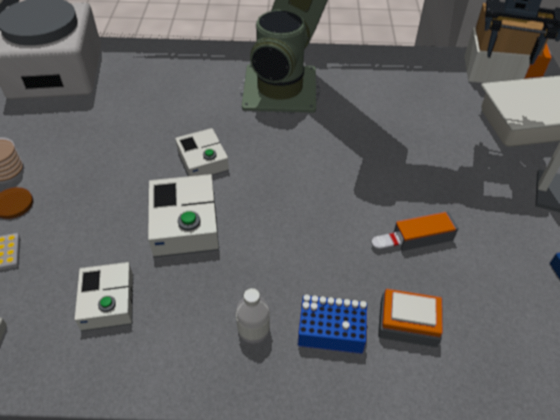

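View pics/top0.png

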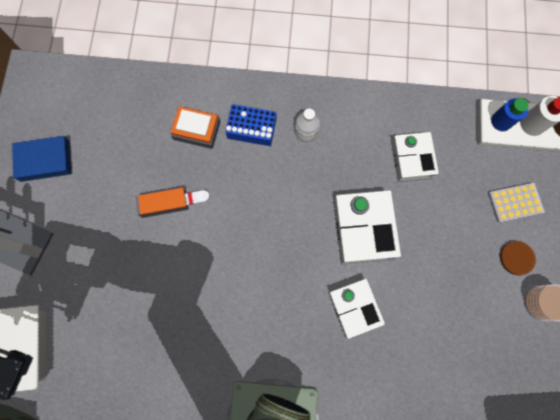

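The candidates for the reader are three white boxes, in the top view at (368,226) large, (416,155) small and (357,307) small. I choose the largest, at (368,226). The only orange-roofed dock with a blade sticking out is at (163,201), with the blade tip at about (209,197). The other orange item, (195,125), is the tip box. The rack is at (252,124) and the bottle at (307,125).

```bash
cat > h.py <<'E'
from workcell import telemetry, eyes
import cv2,numpy as np
np.set_printoptions(precision=1,suppress=True)
def ray(n,p):
    c=eyes.calibration(n);T=np.array(c["world_from_camera"]);K=np.array(c["camera_matrix"])
    return T[:3,3],T[:3,:3]@np.linalg.inv(K)@np.array([p[0],p[1],1.])
def plane(n,p,z):
    o,d=ray(n,p);return (o+d*(z-o[2])/d[2])[:2]
def proj(n,P):
    c=eyes.calibration(n);T=np.linalg.inv(np.array(c["world_from_camera"]));q=np.array(c["camera_matrix"])@(T[:3,:3]@np.array(P,float)+T[:3,3]);return q[:2]/q[2]
def two(p,q):
    o1,d1=ray("scene",p);o2,d2=ray("top",q)
    s,t=np.linalg.lstsq(np.c_[d1,-d2],o2-o1,rcond=None)[0];a,b=o1+s*d1,o2+t*d2
    return (a+b)/2,np.linalg.norm(a-b)
def blobs(im,lo,hi,roi,amin=8):
    h=cv2.cvtColor(im,cv2.COLOR_RGB2HSV);m=cv2.inRange(h,np.array(lo),np.array(hi))
    k=np.zeros_like(m);x,y,X,Y=roi;k[y:Y,x:X]=m[y:Y,x:X]
    cs,_=cv2.findContours(k,cv2.RETR_EXTERNAL,cv2.CHAIN_APPROX_NONE)
    return sorted([c for c in cs if len(c)>3 and cv2.contourArea(c)>=amin],key=cv2.contourArea,reverse=True)
def rect(n,c,z):
    w=np.array([plane(n,p[0],z) for p in c],np.float32);(x,y),(a,b),_=r=cv2.minAreaRect(w);return np.array([x,y]),(a,b),cv2.boxPoints(r)
def cen(c):
    m=cv2.moments(c);return m["m10"]/m["m00"],m["m01"]/m["m00"]
E
python3 - <<'E'
from h import *
t=cv2.imread("pics/top0.png")[:,:,::-1];s=cv2.imread("pics/scene0.png")[:,:,::-1]
for n,im,rd,rr,rb in(("top",t,(130,180,190,220),(325,180,410,270),(182,185,215,210)),("scene",s,(394,208,462,250),(140,170,225,258),(365,228,404,255))):
    print(n)
    for nm,lo,hi,roi,z in(("roof",(3,120,70),(18,255,255),rd,44),("reader",(0,0,150),(180,60,255),rr,62),("green",(45,100,40),(85,255,255),rr,70),("red",(0,120,60),(2,255,255),rb,18),("red2",(172,100,60),(180,255,255),rb,18),("blade",(0,0,140),(180,70,255),rb,18)):
        for c in blobs(im,lo,hi,roi)[:2]:
            r=rect(n,c,z);print(nm,np.array(cen(c)),r[0],np.array(r[1]),r[2].ravel())
a=cv2.resize(t[175:225,125:225],None,fx=4,fy=4,interpolation=2);b=cv2.resize(t[180:270,325:410],None,fx=4,fy=4,interpolation=2)
C=np.zeros((360,760,3),np.uint8);C[:200,:400]=a;C[:360,410:750]=b;cv2.imwrite("pics/crop1.png",C[:,:,::-1])
E
```

```text
top
roof [161.4 200.7] [526.9 335. ] [ 54.1 120.4] [484.3 385.4 517.5 269.7 569.5 284.6 536.4 400.3]
reader [368.5 226. ] [ 507.9 -197.2] [175.  144.8] [ 408.7 -141.8  435.  -284.2  607.  -252.5  580.8 -110.1]
green [360.3 204.1] [ 558.9 -173.8] [31.4 27.9] [ 542.5 -160.7  544.  -188.5  575.3 -186.9  573.8 -159. ]
red [190.  197.9] [546.6 268.5] [29.3  7.2] [531.6 267.3 533.9 260.4 561.6 269.7 559.3 276.5]
blade [203.2 199.4] [552.5 236.3] [65.7 63.5] [516.9 264.8 522.8 201.6 588.1 207.7 582.3 270.9]
blade [186.4 198.7] [544.  277.9] [30.7  7.3] [528.2 276.9 530.4 269.9 559.8 278.8 557.7 285.8]
scene
roof [425.2 225.9] [532.2 334.2] [ 54.9 120.7] [488.9 384.4 522.8 268.6 575.4 284.  541.6 399.8]
reader [180.3 206.7] [ 509.4 -197.5] [171.5 140.4] [ 412.4 -143.8  437.6 -281.9  606.3 -251.2  581.2 -113. ]
green [188.  217.6] [ 552.5 -175.2] [33.7 29.5] [ 533.8 -162.9  537.8 -192.1  571.1 -187.5  567.1 -158.3]
red [393.7 239. ] [550.7 267.9] [33.6  9. ] [533.3 268.7 535.3 259.9 568.1 267.  566.2 275.9]
blade [382.  240.5] [556.4 240.6] [31.5 44.4] [535.1 257.5 547.4 214.9 577.7 223.6 565.4 266.3]
blade [397.1 237.1] [545.9 276.5] [25.9  5.3] [532.7 275.5 534.2 270.3 559.1 277.6 557.6 282.8]
```

View pics/crop1.png

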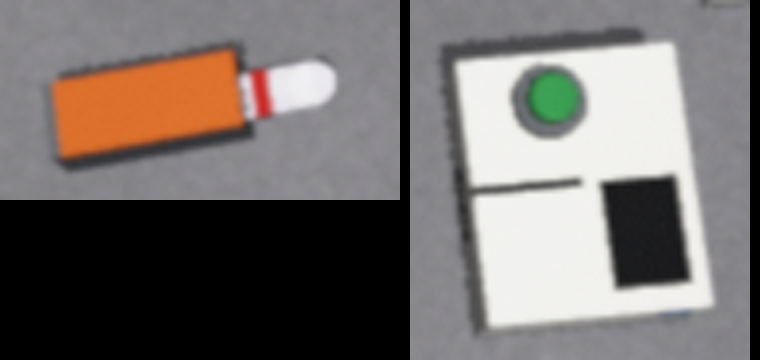

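The crop confirms the choice. On the left is the orange-roofed dock with the blade and red band beside its mouth (band at top-view pixel (190,198)). On the right is the large reader, with its stripe running from the left (+y) edge at about (340,227) and its button at (360,204).

```bash
python3 - <<'E'
from h import *
t=cv2.imread("pics/top0.png")[:,:,::-1];s=cv2.imread("pics/scene0.png")[:,:,::-1]
print("button",two((188,217.6),(360.3,204.1)),"band",two((393.7,239),(190,197.9)))
for n,im,roi in(("top",t,(342,215,369,240)),("scene",s,(180,195,213,212))):
    for c in blobs(im,(0,0,0),(180,255,120),roi,3)[:3]: r=rect(n,c,62);print(n,"stripe",r[0],np.array(r[1]),r[2].ravel())
print("bottle",two((252,296),(309,113)), "bottle base",plane("scene",(255,330),10))
for nm,lo,hi,roi,z in(("rack",(105,120,40),(130,255,255),(220,95,285,150),58),("tip",(3,120,60),(18,255,255),(165,95,225,150),60)):
    for c in blobs(t,lo,hi,roi)[:1]: r=rect("top",c,z);print(nm,r[0],np.array(r[1]),r[2].ravel())
E
python3 -m crank '[{"dx":0.0436,"dy":-0.0323,"yaw":-1},{"dx":0.0436,"dy":-0.0323,"yaw":-1},{"dx":0.0436,"dy":-0.0323,"yaw":-1},{"dx":0.0436,"dy":-0.0323,"yaw":-1},{"dx":0.0436,"dy":-0.0323,"yaw":-1},{"dx":0.0436,"dy":-0.0323,"yaw":-1},{"dx":0.0436,"dy":-0.0323,"yaw":-1},{"dx":0.0436,"dy":-0.0323,"yaw":-1},{"dx":0.0436,"dy":-0.0323,"yaw":-1},{"dx":0.0436,"dy":-0.0323,"yaw":-1}]' 1 20
```

```text
button (array([ 557.1, -172.9,   76.4]), np.float64(1.4552541328914896)) band (array([547.8, 269.1,  14. ]), np.float64(0.36858705123343316))
top stripe [ 501.8 -161.7] [ 2.8 61. ] [ 494.8 -132.   506.  -192.   508.7 -191.5  497.6 -131.5]
scene stripe [ 502.8 -163.5] [ 4.9 65.2] [ 494.5 -131.9  506.4 -196.   511.2 -195.1  499.3 -131. ]
bottle (array([770.7, -23.2, 121.7]), np.float64(0.04508001959148311)) bottle base [777.1 -20.5]
rack [770.1 125.5] [124.2  63.5] [732.8  66.6 796.   60.8 807.5 184.4 744.3 190.3]
tip [738.8 276.7] [110.8  82.7] [689.7 228.  771.5 215.8 787.9 325.4 706.1 337.6]validation failed for argument at $[0]...
```

```bash

python3 -m crank '[{"dx":0.0436,"dy":-0.0323,"dz":0,"yaw":-1},{"dx":0.0436,"dy":-0.0323,"dz":0,"yaw":-1},{"dx":0.0436,"dy":-0.0323,"dz":0,"yaw":-1},{"dx":0.0436,"dy":-0.0323,"dz":0,"yaw":-1},{"dx":0.0436,"dy":-0.0323,"dz":0,"yaw":-1},{"dx":0.0436,"dy":-0.0323,"dz":0,"yaw":-1},{"dx":0.0436,"dy":-0.0323,"dz":0,"yaw":-1},{"dx":0.0436,"dy":-0.0323,"dz":0,"yaw":-1},{"dx":0.0436,"dy":-0.0323,"dz":0,"yaw":-1},{"dx":0.0436,"dy":-0.0323,"dz":0,"yaw":-1}]' 1 20
```

```text
time_s: 1.35
ee_pos: [484.5, 299.5, 190.5]
ee_rot: [-180.0, -0.0, 116.3]
force: [-1.0, 1.1, -0.2]
gripper_width: 91.2
gripper_force: 0.0
```

```bash

python3 -m crank '[{"dx":0.0436,"dy":-0.032,"dz":0,"yaw":-1},{"dx":0.0436,"dy":-0.032,"dz":0,"yaw":-1},{"dx":0,"dy":0,"dz":-0.04,"yaw":0},{"dx":0,"dy":0,"dz":-0.04,"yaw":0},{"dx":0,"dy":0,"dz":-0.04,"yaw":0},{"dx":0,"dy":0,"dz":-0.03,"yaw":0},{"dx":0,"dy":0,"dz":0,"yaw":0}]' 1 20
python3 - <<'E'
from h import *
for n,(x,y) in(("scene",(300,150)),("top",(130,150))):
    im=eyes.grab_frame(n)[y:y+130,x:x+180];cv2.imwrite(f"pics/a_{n}.png",im[:,:,::-1])
a=cv2.imread("pics/a_scene.png");b=cv2.imread("pics/a_top.png")
cv2.imwrite("pics/a.png",cv2.resize(np.hstack([a,b]),None,fx=2.2,fy=2.2,interpolation=2))
E
```

```text
time_s: 2.22
ee_pos: [551.7, 248.6, 68.7]
ee_rot: [-179.7, 0.0, 106.4]
force: [0.7, 0.3, 0.6]
gripper_width: 91.3
gripper_force: 0.0
```

View pics/a.png

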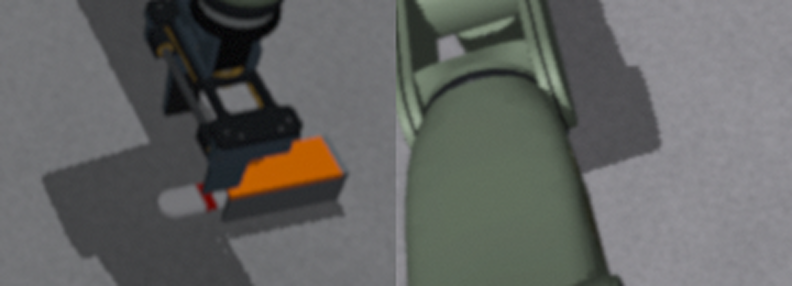

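The scene view shows the open jaws above the blade, with the visible blade tip at crop (160,200) and the dock clear of the fingers. The arm blocks the top view. Next: descend and grip.

```bash

python3 -m crank '[{"dx":0.003,"dy":0,"dz":-0.025,"yaw":0},{"dx":0,"dy":0,"dz":-0.025,"yaw":0},{"dx":0,"dy":0,"dz":-0.022,"yaw":0},{"dx":0,"dy":0,"dz":0,"yaw":0}]' 1 20
python3 -m crank '[{"dx":0,"dy":0,"dz":0,"yaw":0},{"dx":0,"dy":0,"dz":0,"yaw":0},{"dx":0,"dy":0,"dz":0,"yaw":0},{"dx":0,"dy":0,"dz":0,"yaw":0},{"dx":0,"dy":0,"dz":0,"yaw":0},{"dx":0,"dy":0,"dz":0,"yaw":0}]' 0 20
```

```text
time_s: 2.82
ee_pos: [555.3, 249.2, 12.8]
ee_rot: [-179.9, 0.0, 106.4]
force: [-0.4, 0.4, 0.1]
gripper_width: 91.3
gripper_force: 0.0
time_s: 3.58
ee_pos: [555.8, 249.4, 13.4]
ee_rot: [180.0, -0.0, 106.4]
force: [-0.1, 0.2, 0.1]
gripper_width: 34.4
gripper_force: 0.0
```

```bash

python3 -m crank '[{"dx":0,"dy":0,"dz":0,"yaw":0},{"dx":0,"dy":0,"dz":0,"yaw":0},{"dx":0.0022,"dy":-0.0078,"dz":0,"yaw":0},{"dx":0.0022,"dy":-0.0078,"dz":0,"yaw":0}]' 0 20
python3 -m crank '[{"dx":0.0045,"dy":-0.0156,"dz":0,"yaw":0},{"dx":0.0045,"dy":-0.0156,"dz":0,"yaw":0},{"dx":0.0045,"dy":-0.0156,"dz":0,"yaw":0},{"dx":0.0045,"dy":-0.0156,"dz":0,"yaw":0},{"dx":0.0045,"dy":-0.0156,"dz":0,"yaw":0},{"dx":0.0045,"dy":-0.0156,"dz":0,"yaw":0},{"dx":0.0045,"dy":-0.0156,"dz":0,"yaw":0},{"dx":0.0045,"dy":-0.0156,"dz":0,"yaw":0},{"dx":0.0045,"dy":-0.0156,"dz":0,"yaw":0},{"dx":0,"dy":0,"dz":0,"yaw":0}]'
```

```text
time_s: 4.08
ee_pos: [559.5, 236.4, 13.3]
ee_rot: [180.0, 0.0, 106.4]
force: [0.4, 0.1, 0.1]
gripper_width: 0.2
gripper_force: 0.0
time_s: 5.32
ee_pos: [592.0, 123.6, 13.3]
ee_rot: [180.0, 0.0, 106.4]
force: [0.1, 0.7, -0.0]
gripper_width: 0.5
gripper_force: 0.0
```

The jaws closed to 0, so the grasp missed. Looking.

```bash
python3 - <<'E'
from h import *
im=eyes.grab_frame("scene");cv2.imwrite("pics/b.png",im[:,:,::-1]);eye=eyes.grab_frame("top");cv2.imwrite("pics/bt.png",eye[:,:,::-1])
cv2.imwrite("pics/bc.png",cv2.resize(np.hstack([im[160:320,300:470],eye[140:300,130:300]])[:,:,::-1],None,fx=2.3,fy=2.3,interpolation=2))
print(telemetry.state(),proj("scene",(592,123.6,5)),proj("top",(592,123.6,5)))
E
```

```text
{'time_s': 5.425, 'qpos': array([10.8, 30. , 98.9,  0. , 51.2, -5.6]), 'qvel': array([ 0.6,  0. ,  0. ,  0. , -0. ,  0.1]), 'effort': array([ -0.4, -47.1, -18.5,   0. ,   0. ,  -0. ]), 'ee_pos': array([591.8, 124.6,  13.4]), 'ee_rot': array([180. ,  -0. , 106.4]), 'force': array([ 1.1,  0.3, -0.2]), 'torque': array([-0.1,  0.1, -0. ]), 'gripper_force': 0.0, 'gripper_width': 0.6035173875314114} [327.6 255.7] [246.4 187.7]
```

View pics/bc.png

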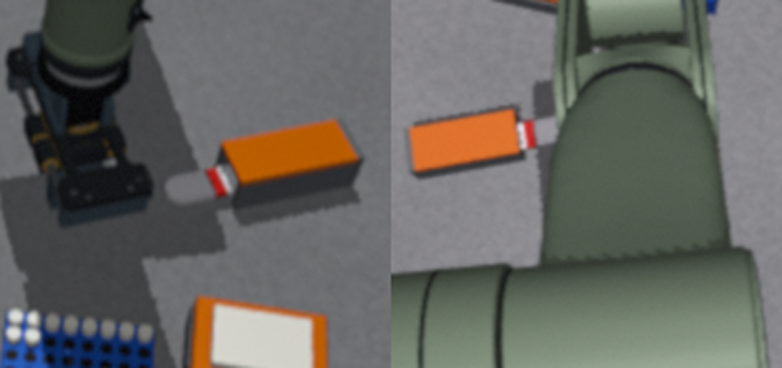

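```bash
python3 - <<'E'
from h import *
c,s=np.cos(np.radians(16.4)),np.sin(np.radians(16.4));a=np.array([c,s,0]);b=np.array([s,-c,0])
for nm,o,w in(("a",np.array([551.7,248.6,68.7]),45.5),("b",np.array([592,124,13.4]),0.)):
  crop=(lambda p:(p-[300,150])*2.2) if nm=="a" else (lambda p:(p-[300,160])*2.3)
  for l,P in(("near tip back -/+ pad",[o+a*(w+13.5)+b*k+[0,0,-8] for k in(-16,16)]),("body end low",[o+a*89+b*k+[0,0,71] for k in(-38,38)]),("body side low",[o+a*38+b*k+[0,0,71] for k in(-89,89)])):
    print(nm,l,*[crop(proj("scene",p)) for p in P])
E
```

```text
a near tip back -/+ pad [233.1 212.9] [201.2 219.6]
a body end low [286.5 180.1] [205.6 196.9]
a body side low [314.2 126.7] [129.6 163.7]
b near tip back -/+ pad [ 84.6 227.9] [ 51.8 234.8]
b body end low [145.4 238.6] [ 60.  256.9]
b body side low [179.8 180.8] [-14.9 221. ]
```

```bash
python3 - <<'E'
import cv2
a=cv2.imread("pics/a_scene.png");b=cv2.imread("pics/b.png")[190:290,300:400]
import numpy as np
a=cv2.resize(a[20:120,30:130],None,fx=4,fy=4,interpolation=2);b=cv2.resize(b,None,fx=4,fy=4,interpolation=2)
i=np.hstack([a,b]);i=np.clip(255*(i/255.)**0.5,0,255).astype(np.uint8);cv2.imwrite("pics/ab.png",i)
E
```

```text
(no output)
```

View pics/ab.png

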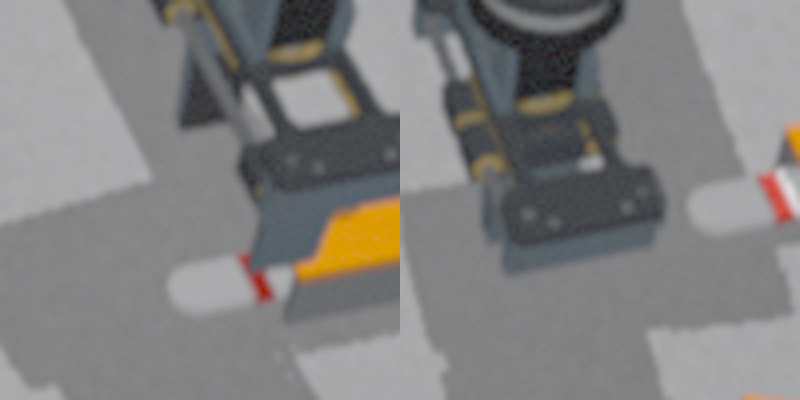

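```bash
python3 - <<'E'
from h import *
c,s=np.cos(np.radians(76.4)),np.sin(np.radians(76.4));a=np.array([c,s,0]);o=np.array([134.8,558.5,190.2])
for k in(-52,52):
  for dz in(-8,32): print(k,dz,proj("scene",o+a*k+[0,0,dz]),proj("top",o+a*k+[0,0,dz]))
print("base",proj("scene",(0,0,0)),proj("top",(0,0,0)))
im=cv2.imread("pics/scene0.png")[0:90,465:560];t=cv2.imread("pics/top0.png")[200:410,0:100]
A=np.zeros((480,760,3),np.uint8);A[:360,:380]=cv2.resize(im,None,fx=4,fy=4);t=cv2.resize(t,None,fx=2.2,fy=2.2);A[:t.shape[0],400:400+t.shape[1]]=t
A=(255*(A/255.)**.5).astype(np.uint8);cv2.imwrite("pics/s.png",A)
E
```

```text
-52 -8 [483.8  64.3] [ 37.2 363.1]
-52 32 [488.6  50.1] [ 27.6 365.1]
52 -8 [527.4  71.3] [ -7.4 346.5]
52 32 [533.2  57.1] [-18.7 347.8]
base [279.7  88.6] [271.7 429. ]
```

View pics/s.png

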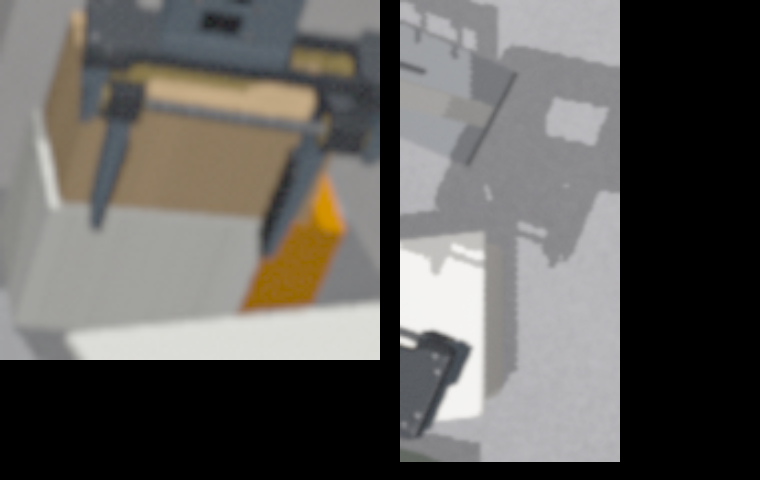

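The fingertips appear about 20 mm higher in the images than the stated tool frame says, which explains closing above the blade. I'll check this by lowering gently to the bench here, in free space, with the jaws nearly at blade width.

```bash

python3 -m crank '[{"dx":0,"dy":0,"dz":0,"yaw":0},{"dx":0,"dy":0,"dz":0,"yaw":0},{"dx":0,"dy":0,"dz":0,"yaw":0},{"dx":0,"dy":0,"dz":0,"yaw":0},{"dx":0,"dy":0,"dz":0,"yaw":0}]' 0.4 20
python3 -m crank '[{"dx":0,"dy":0,"dz":-0.004,"yaw":0},{"dx":0,"dy":0,"dz":0,"yaw":0}]'
python3 -m crank '[{"dx":0,"dy":0,"dz":-0.003,"yaw":0},{"dx":0,"dy":0,"dz":0,"yaw":0}]'
python3 -m crank '[{"dx":0,"dy":0,"dz":-0.002,"yaw":0},{"dx":0,"dy":0,"dz":0,"yaw":0}]'
```

```text
time_s: 6.05
ee_pos: [591.8, 124.6, 13.4]
ee_rot: [180.0, 0.0, 106.4]
force: [-0.0, 0.6, 0.3]
gripper_width: 36.5
gripper_force: 0.0
time_s: 6.3
ee_pos: [591.5, 124.5, 9.8]
ee_rot: [-180.0, -0.0, 106.4]
force: [-0.6, -0.2, 0.0]
gripper_width: 36.6
gripper_force: 0.0
time_s: 6.55
ee_pos: [591.6, 124.5, 7.5]
ee_rot: [-180.0, -0.0, 106.4]
force: [-0.5, -0.2, -0.4]
gripper_width: 36.3
gripper_force: 0.0
time_s: 6.8
ee_pos: [591.7, 124.6, 6.0]
ee_rot: [-180.0, -0.0, 106.4]
force: [-0.3, 0.1, 0.0]
gripper_width: 36.3
gripper_force: 0.0
```

```bash
Z='{"dx":0,"dy":0,"dz":0,"yaw":0}'
python3 -m crank '[{"dx":0,"dy":0,"dz":-0.004,"yaw":0},{"dx":0,"dy":0,"dz":0,"yaw":0}]' | grep -E "pos|force:"
python3 -m crank '[{"dx":0,"dy":0,"dz":-0.003,"yaw":0},{"dx":0,"dy":0,"dz":0,"yaw":0}]'| grep -E "pos|force:"
python3 -m crank '[{"dx":0,"dy":0,"dz":-0.003,"yaw":0},{"dx":0,"dy":0,"dz":0,"yaw":0}]'| grep -E "pos|force:"
```

```text
ee_pos: [591.5, 124.5, 2.7]
force: [-0.6, 0.2, 0.3]
gripper_force: 0.0
ee_pos: [591.6, 124.6, 0.4]
force: [-0.3, 0.4, 1.0]
gripper_force: 0.0
ee_pos: [591.6, 124.5, -2.0]
force: [-0.2, -1.1, -0.0]
gripper_force: 0.0
```

```bash
python3 -m crank '[{"dx":0,"dy":0,"dz":-0.004,"yaw":0},{"dx":0,"dy":0,"dz":0,"yaw":0}]' | grep -E "pos|^force:"
python3 -m crank '[{"dx":0,"dy":0,"dz":-0.003,"yaw":0},{"dx":0,"dy":0,"dz":0,"yaw":0}]'| grep -E "pos|^force:"
python3 -m crank '[{"dx":0,"dy":0,"dz":-0.002,"yaw":0},{"dx":0,"dy":0,"dz":0,"yaw":0}]'| grep -E "pos|^force:"
python3 -m crank '[{"dx":0,"dy":0,"dz":-0.002,"yaw":0},{"dx":0,"dy":0,"dz":0,"yaw":0}]'| grep -E "pos|^force:"
```

```text
ee_pos: [591.5, 124.5, -5.3]
force: [-0.8, -0.1, -1.2]
ee_pos: [591.6, 124.5, -7.6]
force: [0.4, 0.2, 0.3]
ee_pos: [591.7, 124.6, -9.2]
force: [0.2, -0.4, 0.5]
ee_pos: [591.7, 124.6, -10.8]
force: [-0.3, -0.6, -0.2]
```

```bash
python3 -m crank '[{"dx":0,"dy":0,"dz":-0.002,"yaw":0},{"dx":0,"dy":0,"dz":0,"yaw":0}]' | grep -E "pos|^force:"
python3 -m crank '[{"dx":0,"dy":0,"dz":-0.002,"yaw":0},{"dx":0,"dy":0,"dz":0,"yaw":0}]'| grep -E "pos|^force:"
python3 - <<'E'
from h import *
im=eyes.grab_frame("scene");cv2.imwrite("pics/c.png",im[:,:,::-1])
i=cv2.resize(im[190:290,290:420],None,fx=5,fy=5,interpolation=2);i=(255*(i/255.)**.5).astype(np.uint8);cv2.imwrite("pics/cc.png",i[:,:,::-1])
print([(proj("scene",(591.7+.96*k,124.6+.28*k,0))-[290,190])*5 for k in(-18,0,18,31)])
E
```

```text
ee_pos: [591.7, 124.6, -12.4]
force: [-0.0, -0.7, -0.1]
ee_pos: [591.7, 124.6, -14.0]
force: [0.7, -0.0, -0.5]
[array([176.8, 302.2]), array([189.3, 334.8]), array([202. , 368.1]), array([211.4, 392.5])]
```

View pics/cc.png

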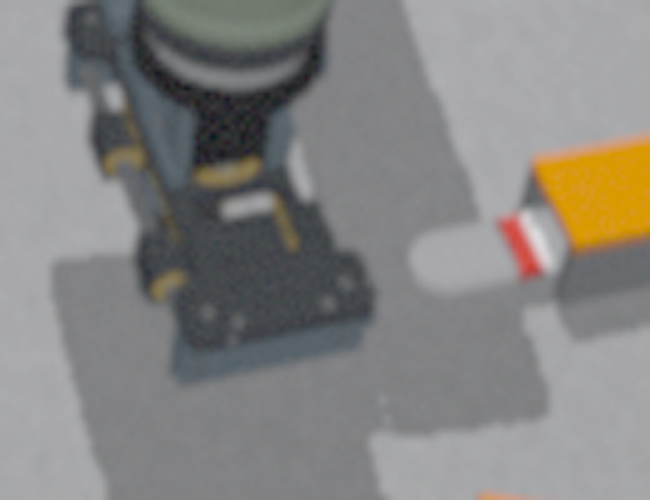

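```bash
python3 -m crank '[{"dx":0,"dy":0,"dz":-0.002,"yaw":0},{"dx":0,"dy":0,"dz":0,"yaw":0}]' | grep -E "pos|^force:"
python3 -m crank '[{"dx":0,"dy":0,"dz":-0.002,"yaw":0},{"dx":0,"dy":0,"dz":0,"yaw":0}]'| grep -E "pos|^force:"
python3 -m crank '[{"dx":0,"dy":0,"dz":-0.002,"yaw":0},{"dx":0,"dy":0,"dz":0,"yaw":0}]' | grep -E "pos|^force:"
```

```text
ee_pos: [591.7, 124.6, -15.6]
force: [-0.0, -0.3, -0.1]
ee_pos: [591.7, 124.5, -17.2]
force: [-0.3, -0.5, 0.2]
ee_pos: [591.7, 124.6, -18.8]
force: [0.1, -0.5, -1.0]
```

```bash
python3 -m crank '[{"dx":0,"dy":0,"dz":-0.002,"yaw":0},{"dx":0,"dy":0,"dz":0,"yaw":0}]' | grep -E "pos|^force:"
python3 -m crank '[{"dx":0,"dy":0,"dz":-0.002,"yaw":0},{"dx":0,"dy":0,"dz":0,"yaw":0}]'| grep -E "pos|^force:"
python3 -m crank '[{"dx":0,"dy":0,"dz":-0.002,"yaw":0},{"dx":0,"dy":0,"dz":0,"yaw":0}]' | grep -E "pos|^force:"
```

```text
ee_pos: [591.7, 124.6, -20.4]
force: [-1.1, 0.8, 0.2]
ee_pos: [591.7, 124.5, -22.0]
force: [-0.1, -0.8, -1.0]
ee_pos: [591.9, 124.6, -22.7]
force: [-1.9, -0.4, 4.1]
```

Bench contact came at a reported z of −22.5, so the fingertips are really 22.5 mm above the reported TCP, not 8 mm below it (about 30 mm of offset). Next: raise to tips at +3 mm, open, slide back astride the blade and grip.

```bash
python3 -m crank '[{"dx":0,"dy":0,"dz":0.005,"yaw":0},{"dx":0,"dy":0,"dz":0,"yaw":0},{"dx":0,"dy":0,"dz":0,"yaw":0},{"dx":0,"dy":0,"dz":0,"yaw":0},{"dx":0,"dy":0,"dz":0,"yaw":0},{"dx":0,"dy":0,"dz":0,"yaw":0}]' 0.9 20
python3 -m crank '[{"dx":-0.0053,"dy":0.0174,"dz":0,"yaw":0},{"dx":-0.0053,"dy":0.0174,"dz":0,"yaw":0},{"dx":-0.0053,"dy":0.0174,"dz":0,"yaw":0},{"dx":-0.0053,"dy":0.0174,"dz":0,"yaw":0},{"dx":-0.0053,"dy":0.0174,"dz":0,"yaw":0},{"dx":-0.0053,"dy":0.0174,"dz":0,"yaw":0},{"dx":-0.0053,"dy":0.0174,"dz":0,"yaw":0},{"dx":-0.0053,"dy":0.0174,"dz":0,"yaw":0},{"dx":-0.0053,"dy":0.0174,"dz":0,"yaw":0}]'
python3 -m crank '[{"dx":0,"dy":0,"dz":0,"yaw":0},{"dx":0,"dy":0,"dz":0,"yaw":0},{"dx":0,"dy":0,"dz":0,"yaw":0},{"dx":0,"dy":0,"dz":0,"yaw":0},{"dx":0,"dy":0,"dz":0,"yaw":0},{"dx":0,"dy":0,"dz":0,"yaw":0},{"dx":0,"dy":0,"dz":0,"yaw":0},{"dx":0,"dy":0,"dz":0,"yaw":0}]' 0 20
```

```text
time_s: 11.35
ee_pos: [591.7, 124.6, -19.5]
ee_rot: [-180.0, -0.0, 106.4]
force: [-0.1, 0.0, 0.7]
gripper_width: 82.0
gripper_force: 0.0
time_s: 12.48
ee_pos: [553.3, 250.8, -19.4]
ee_rot: [180.0, -0.0, 106.4]
force: [-0.2, -1.1, 0.9]
gripper_width: 82.1
gripper_force: 0.0
time_s: 13.48
ee_pos: [553.7, 249.7, -19.4]
ee_rot: [180.0, 0.0, 106.4]
force: [0.4, -0.8, -0.3]
gripper_width: 29.8
gripper_force: 20.0
```

```bash
python3 -m crank '[{"dx":0.0022,"dy":-0.0078,"dz":0,"yaw":0},{"dx":0.0045,"dy":-0.0156,"dz":0,"yaw":0},{"dx":0.0045,"dy":-0.0156,"dz":0,"yaw":0},{"dx":0.0045,"dy":-0.0156,"dz":0,"yaw":0},{"dx":0.0045,"dy":-0.0156,"dz":0,"yaw":0},{"dx":0.0045,"dy":-0.0156,"dz":0,"yaw":0},{"dx":0.0045,"dy":-0.0156,"dz":0,"yaw":0},{"dx":0.0045,"dy":-0.0156,"dz":0,"yaw":0},{"dx":0.0045,"dy":-0.0156,"dz":0,"yaw":0},{"dx":0.0045,"dy":-0.0156,"dz":0,"yaw":0}]'
python3 -m crank '[{"dx":0.0022,"dy":-0.0078,"dz":0,"yaw":0},{"dx":0,"dy":0,"dz":0,"yaw":0}]'
```

```text
time_s: 14.72
ee_pos: [588.0, 130.5, -19.4]
ee_rot: [180.0, 0.0, 106.4]
force: [-0.3, 0.7, 0.2]
gripper_width: 29.4
gripper_force: 20.0
time_s: 14.98
ee_pos: [589.8, 124.2, -19.4]
ee_rot: [180.0, 0.0, 106.4]
force: [0.5, -0.8, 0.7]
gripper_width: 29.7
gripper_force: 20.0
```

```bash
python3 -m crank '[{"dx":-0.0129,"dy":-0.0248,"dz":0,"yaw":-0.12},{"dx":-0.0129,"dy":-0.0248,"dz":0,"yaw":-0.12},{"dx":-0.0129,"dy":-0.0248,"dz":0,"yaw":-0.12},{"dx":-0.0129,"dy":-0.0248,"dz":0,"yaw":-0.12},{"dx":-0.0129,"dy":-0.0248,"dz":0,"yaw":-0.12},{"dx":-0.0129,"dy":-0.0248,"dz":0,"yaw":-0.12},{"dx":-0.0129,"dy":-0.0248,"dz":0,"yaw":-0.12},{"dx":-0.0129,"dy":-0.0248,"dz":0,"yaw":-0.12},{"dx":-0.0129,"dy":-0.0248,"dz":0,"yaw":-0.12},{"dx":-0.0129,"dy":-0.0248,"dz":0,"yaw":-0.12}]'
python3 -m crank '[{"dx":0,"dy":0,"dz":0,"yaw":0},{"dx":0,"dy":0,"dz":0,"yaw":0}]' 
python3 -m crank '[{"dx":0,"dy":0,"dz":0,"yaw":0},{"dx":0,"dy":0,"dz":0,"yaw":0},{"dx":0,"dy":0,"dz":0,"yaw":0},{"dx":0,"dy":0,"dz":0,"yaw":0},{"dx":0,"dy":0,"dz":0.03,"yaw":0},{"dx":-0.0056,"dy":0.03075,"dz":0.03,"yaw":0},{"dx":-0.0056,"dy":0.03075,"dz":0,"yaw":0},{"dx":-0.0056,"dy":0.03075,"dz":0,"yaw":0},{"dx":-0.0056,"dy":0.03075,"dz":0,"yaw":0},{"dx":0,"dy":0,"dz":0,"yaw":0}]' 0.8
python3 - <<'E'
from h import *
im=eyes.grab_frame("scene");cv2.imwrite("pics/d.png",im[:,:,::-1]);t=eyes.grab_frame("top");cv2.imwrite("pics/dt.png",t[:,:,::-1])
for n,i,roi in(("scene",im,(180,150,420,260)),("top",t,(180,150,350,300))):
  for nm,lo,hi in(("red",(0,120,60),(3,255,255)),("blue",(100,120,40),(125,255,255))):
    for c in blobs(i,lo,hi,roi,6)[:3]: r=rect(n,c,18 if nm=="red" else 30);print(n,nm,np.array(cen(c)),r[0],np.array(r[1]),r[2].ravel())
i=np.hstack([cv2.resize(im[140:270,150:350],None,fx=2,fy=2),cv2.resize(t[150:280,200:400],None,fx=2,fy=2)])[:,:,::-1];cv2.imwrite("pics/dc.png",i)
E
```

```text
time_s: 16.23
ee_pos: [485.4, -74.6, -19.4]
ee_rot: [-180.0, 0.0, 100.4]
force: [0.6, 0.7, -1.2]
gripper_width: 29.8
gripper_force: 20.0
time_s: 16.48
ee_pos: [486.3, -73.6, -19.4]
ee_rot: [180.0, 0.0, 100.4]
force: [-0.6, -0.8, -0.2]
gripper_width: 29.4
gripper_force: 20.0
time_s: 17.73
ee_pos: [468.0, 26.1, 28.6]
ee_rot: [-180.0, -0.0, 100.6]
force: [-0.3, -0.6, -0.6]
gripper_width: 73.0
gripper_force: 0.0
scene red [248.2 211.5] [485.  -54.6] [33.6  8.3] [467.7 -53.6 469.2 -61.8 502.3 -55.7 500.7 -47.5]
scene blue [281.1 209.5] [481.4  25.5] [46.4 67.6] [452.8  55.  464.2 -11.7 509.9  -3.9 498.6  62.7]
```

View pics/dc.png

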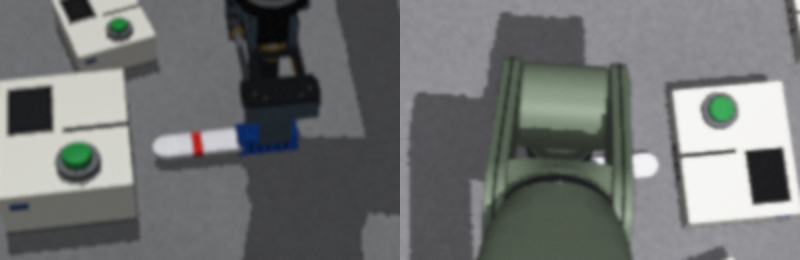

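The gauge lies flat in line with the slot: band at scene (248,211), handle under the jaws, tip in the top view at about (329,232). Next: lower onto the handle and grip, then compare the blade line with the slot line.

```bash
python3 -m crank '[{"dx":0,"dy":0,"dz":-0.03,"yaw":0},{"dx":0,"dy":0,"dz":-0.029,"yaw":0},{"dx":0,"dy":0,"dz":0,"yaw":0}]' 
python3 -m crank '[{"dx":0,"dy":0,"dz":0,"yaw":0},{"dx":0,"dy":0,"dz":0,"yaw":0},{"dx":0,"dy":0,"dz":0,"yaw":0},{"dx":0,"dy":0,"dz":0,"yaw":0},{"dx":0,"dy":0,"dz":0,"yaw":0},{"dx":0,"dy":0,"dz":0,"yaw":0},{"dx":0,"dy":0,"dz":0,"yaw":0}]' 0 15
python3 - <<'E'
from h import *
im=eyes.grab_frame("scene");t=eyes.grab_frame("top")
for n,i,rb,rs in(("scene",im,(222,195,246,225),(180,195,213,212)),("top",t,(300,215,335,250),(342,215,369,240))):
  for c in blobs(i,(0,0,150),(180,70,255),rb,6)[:2]: r=rect(n,c,18);print(n,"blade",np.array(cen(c)),r[0],np.array(r[1]),r[2].ravel())
  for c in blobs(i,(0,0,0),(180,255,120),rs,6)[:1]: r=rect(n,c,62);print(n,"stripe",r[0],r[2].ravel())
  if n=="scene":
    for c in blobs(i,(0,120,60),(3,255,255),(235,195,262,230),6)[:1]: r=rect(n,c,18);print("red",r[0],r[2].ravel())
E
```

```text
time_s: 18.2
ee_pos: [467.2, 24.2, -19.8]
ee_rot: [-179.8, -0.0, 100.4]
force: [0.4, 0.1, 0.7]
gripper_width: 73.0
gripper_force: 0.0
time_s: 19.08
ee_pos: [468.4, 25.1, -18.4]
ee_rot: [180.0, 0.0, 100.4]
force: [-1.3, 0.6, 3.3]
gripper_width: 26.2
gripper_force: 15.0
scene blade [236.1 212.1] [486.6 -83.3] [32.5 42.9] [ 468.8  -63.2  472.1 -105.9  504.5 -103.4  501.2  -60.7]
scene stripe [ 502.5 -162.5] [ 494.1 -132.   506.1 -193.9  510.8 -193.   498.9 -131.1]
red [485.  -54.6] [467.7 -53.6 469.2 -61.8 502.3 -55.7 500.7 -47.5]
top blade [321.9 232.4] [486.9 -85.4] [35.7 42.8] [ 462.9  -71.1  477.2 -111.5  510.8  -99.6  496.5  -59.2]
```

```bash
python3 -m crank '[{"dx":0.0012,"dy":-0.00984,"dz":0,"yaw":0},{"dx":0.0018,"dy":-0.00984,"dz":0,"yaw":0},{"dx":0.0018,"dy":-0.00984,"dz":0,"yaw":0},{"dx":0.0018,"dy":-0.00984,"dz":0,"yaw":0},{"dx":0,"dy":0,"dz":0,"yaw":0}]' 
python3 -m crank '[{"dx":0.0018,"dy":-0.00984,"dz":0,"yaw":0},{"dx":0,"dy":0,"dz":0,"yaw":0}]'
```

```text
time_s: 19.8
ee_pos: [474.2, -7.8, -18.5]
ee_rot: [180.0, 0.1, 100.4]
force: [0.2, -3.1, 4.2]
gripper_width: 26.1
gripper_force: 15.0
time_s: 20.05
ee_pos: [475.4, -15.0, -18.5]
ee_rot: [180.0, 0.0, 100.4]
force: [-1.1, -1.8, 4.8]
gripper_width: 26.3
gripper_force: 15.0
```

```bash
python3 -m crank '[{"dx":0.0018,"dy":-0.00984,"dz":0,"yaw":0},{"dx":0.0018,"dy":-0.00984,"dz":0,"yaw":0},{"dx":0,"dy":0,"dz":0,"yaw":0}]' 
python3 -m crank '[{"dx":0.0018,"dy":-0.00984,"dz":0,"yaw":0},{"dx":0.0018,"dy":-0.00984,"dz":0,"yaw":0},{"dx":0,"dy":0,"dz":0,"yaw":0}]'
python3 - <<'E'
from h import *
im=eyes.grab_frame("scene");t=eyes.grab_frame("top")
for n,i,roi in(("scene",im,(200,190,262,230)),("top",t,(310,205,350,255))):
  for c in blobs(i,(0,120,60),(5,255,255),roi,3)[:2]: r=rect(n,c,18);print(n,"red",r[0],np.array(r[1]),r[2].ravel())
i=np.hstack([cv2.resize(im[160:260,160:290],None,fx=3,fy=3),cv2.resize(t[180:280,300:430],None,fx=3,fy=3)])[:,:,::-1];cv2.imwrite("pics/e.png",i)
E
```

```text
time_s: 20.42
ee_pos: [478.3, -30.8, -18.5]
ee_rot: [180.0, 0.0, 100.4]
force: [-0.1, -1.2, 6.1]
gripper_width: 25.2
gripper_force: 15.0
time_s: 20.8
ee_pos: [481.1, -46.5, -18.5]
ee_rot: [180.0, 0.0, 100.4]
force: [-0.2, -1.2, 4.9]
gripper_width: 26.2
gripper_force: 15.0
scene red [ 496.7 -124.1] [32.7  4.5] [ 480.2 -123.7  480.7 -128.2  513.2 -124.5  512.7 -120.1]
```

View pics/e.png

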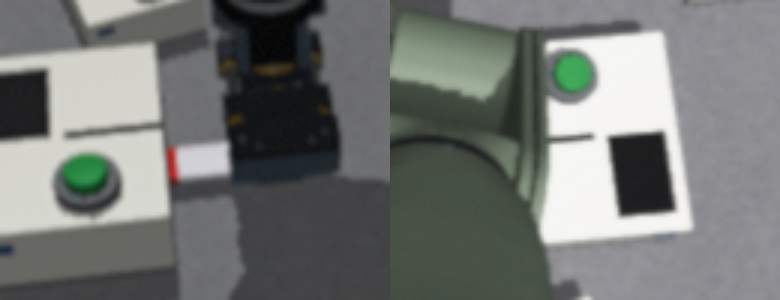

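Half to two-thirds of the red band is still visible outside the front face (scene crop (173,165)). 3 mm more will centre it. Then release and rise.

```bash
python3 -m crank '[{"dx":0.0006,"dy":-0.0036,"dz":0,"yaw":0},{"dx":0,"dy":0,"dz":0,"yaw":0},{"dx":0,"dy":0,"dz":0,"yaw":0}]' 
python3 -m crank '[{"dx":0,"dy":0,"dz":0,"yaw":0},{"dx":0,"dy":0,"dz":0,"yaw":0},{"dx":0,"dy":0,"dz":0,"yaw":0},{"dx":0,"dy":0,"dz":0,"yaw":0},{"dx":0,"dy":0,"dz":0,"yaw":0}]' 0.8
python3 -m crank '[{"dx":0,"dy":0,"dz":0.04,"yaw":0},{"dx":0,"dy":0,"dz":0.06,"yaw":0},{"dx":0,"dy":0,"dz":0.06,"yaw":0},{"dx":0,"dy":0,"dz":0,"yaw":0}]'
python3 - <<'E'
from h import *
im=eyes.grab_frame("scene")
for c in blobs(im,(0,120,60),(5,255,255),(200,190,262,230),3)[:2]: r=rect("scene",c,18);print("red",r[0],np.array(r[1]),r[2].ravel())
for c in blobs(im,(100,120,40),(125,255,255),(230,180,330,250),6)[:1]: r=rect("scene",c,30);print("blue",r[0],np.array(r[1]),r[2].ravel())
cv2.imwrite("pics/f.png",im[:,:,::-1])
E
```

```text
time_s: 21.28
ee_pos: [481.4, -48.8, -18.4]
ee_rot: [180.0, -0.0, 100.4]
force: [-0.5, 0.7, 5.5]
gripper_width: 26.0
gripper_force: 15.0
time_s: 21.9
ee_pos: [481.3, -48.7, -18.7]
ee_rot: [-180.0, -0.0, 100.4]
force: [0.1, 0.8, -0.1]
gripper_width: 72.2
gripper_force: 0.0
time_s: 22.4
ee_pos: [484.2, -49.0, 113.1]
ee_rot: [179.5, 0.2, 100.4]
force: [-0.4, 0.3, -0.3]
gripper_width: 72.9
gripper_force: 0.0
red [ 498.2 -125.1] [29.7  2.2] [ 483.3 -125.6  483.5 -127.9  513.1 -124.5  512.8 -122.3]
blue [493.7 -47.6] [47.4 68. ] [464.2 -18.5 476.5 -85.3 523.1 -76.8 510.8  -9.9]
```

```bash
python3 -m crank '[{"dx":0.0153,"dy":-0.0259,"dz":0,"yaw":0},{"dx":0.0153,"dy":-0.0259,"dz":0,"yaw":0},{"dx":0.0153,"dy":-0.0259,"dz":0,"yaw":0},{"dx":0.0153,"dy":-0.0259,"dz":0,"yaw":0},{"dx":0.0153,"dy":-0.0259,"dz":0,"yaw":0},{"dx":0.0153,"dy":-0.0259,"dz":0,"yaw":0},{"dx":0,"dy":0,"dz":0,"yaw":0},{"dx":0,"dy":0,"dz":0,"yaw":0}]' 0 15
python3 -m crank '[{"dx":0,"dy":0,"dz":-0.03,"yaw":0},{"dx":0,"dy":0,"dz":-0.022,"yaw":0},{"dx":0,"dy":0,"dz":0,"yaw":0},{"dx":0,"dy":0,"dz":0,"yaw":0}]'
```

```text
time_s: 23.45
ee_pos: [554.3, -172.9, 108.9]
ee_rot: [-179.9, -0.1, 100.4]
force: [0.0, 1.0, -0.2]
gripper_width: 0.4
gripper_force: 0.0
time_s: 23.95
ee_pos: [555.2, -172.8, 68.5]
ee_rot: [179.9, 0.0, 100.5]
force: [1.0, -0.7, 0.3]
gripper_width: 0.6
gripper_force: 0.0
```

```bash
python3 -m crank '[{"dx":0.003,"dy":0,"dz":-0.01,"yaw":0},{"dx":0,"dy":0,"dz":0,"yaw":0}]' | grep -E "pos|^force"
python3 -m crank '[{"dx":0,"dy":0,"dz":-0.005,"yaw":0},{"dx":0,"dy":0,"dz":0,"yaw":0}]' | grep -E "pos|^force"
python3 -m crank '[{"dx":0,"dy":0,"dz":-0.003,"yaw":0},{"dx":0,"dy":0,"dz":0,"yaw":0}]' | grep -E "pos|^force"
python3 -m crank '[{"dx":0,"dy":0,"dz":-0.002,"yaw":0},{"dx":0,"dy":0,"dz":0,"yaw":0}]' | grep -E "pos|^force"
```

```text
ee_pos: [558.0, -173.1, 60.0]
force: [0.6, -0.2, 2.0]
ee_pos: [558.0, -173.1, 56.2]
force: [1.3, 0.7, 5.0]
ee_pos: [558.0, -173.1, 55.2]
force: [-0.3, 1.5, 12.2]
ee_pos: [558.1, -173.1, 55.0]
force: [-3.0, 2.1, 20.2]
```

The button bottomed out at about 55 (5 N at 56, then stiff up to 20 N). Rise, move clear and check.

```bash
python3 -m crank '[{"dx":0,"dy":0,"dz":0,"yaw":0},{"dx":0,"dy":0,"dz":0.012,"yaw":0},{"dx":0,"dy":0,"dz":0.04,"yaw":0},{"dx":0,"dy":0,"dz":0.06,"yaw":0},{"dx":-0.04,"dy":-0.04,"dz":0.04,"yaw":0},{"dx":-0.04,"dy":-0.05,"dz":0,"yaw":0},{"dx":-0.04,"dy":-0.05,"dz":0,"yaw":0},{"dx":-0.04,"dy":-0.05,"dz":0,"yaw":0},{"dx":0,"dy":0,"dz":0,"yaw":0},{"dx":0,"dy":0,"dz":0,"yaw":0}]'
python3 - <<'E'
from h import *
im=eyes.grab_frame("scene");t=eyes.grab_frame("top")
for n,i,roi,rg in(("scene",im,(200,190,262,230),(140,170,225,258)),("top",t,(310,205,350,255),(325,180,410,270))):
  for c in blobs(i,(0,120,60),(5,255,255),roi,2)[:2]: r=rect(n,c,18);print(n,"red",r[0],np.array(r[1]),r[2].ravel())
  for c in blobs(i,(45,100,40),(85,255,255),rg)[:1]:print(n,"green",np.array(cen(c)))
i=np.hstack([cv2.resize(im[160:260,160:290],None,fx=3,fy=3),cv2.resize(t[180:280,270:400],None,fx=3,fy=3)])[:,:,::-1];cv2.imwrite("pics/g.png",i)
E
```

```text
time_s: 26.2
ee_pos: [428.9, -324.5, 172.8]
ee_rot: [-180.0, -0.1, 100.4]
force: [0.2, -0.0, 0.5]
gripper_width: 0.6
gripper_force: 0.0
scene red [ 499.7 -124.9] [26.7  2.2] [ 486.3 -125.3  486.5 -127.5  513.1 -124.5  512.8 -122.3]
scene green [188.  217.8]
top red [ 494.1 -125.4] [26.8  3.9] [ 480.6 -126.   481.3 -129.8  507.6 -124.9  506.9 -121.1]
top green [360.3 204.2]
```

View pics/g.png

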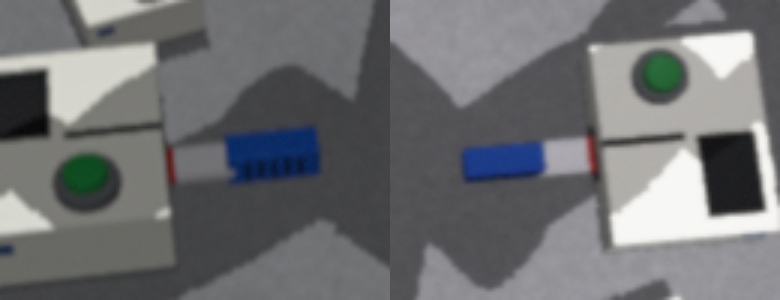

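The gauge lies flat in the slot, with about half of the red band visible at the front face (top view around crop (593,155)). The button is back at its original pixels, (188,218) in the scene view and (360,204) in the top view. The arm is clear.

```bash
python3 -c "
from workcell import ticket
print(ticket.job_done())"
```

```text
the job is handed in; nothing more can be done
None
```

The job is handed in at about 26 s: the gauge lies flat in the largest reader's slot with the front face inside the red band, the start button was pressed fully and came back up, and the arm kept well away from the rack, bottle and tip box.

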